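# Load the clay drying tray and lock the air regulator

### The arm

A 6-joint arm with a two-finger parallel gripper is mounted at the origin on the work surface. World frame = base frame: x ahead of the robot, y to its left, z up, the work surface at z = 0. Lengths are in m, angles in rad, forces in N, time in s.
With the tool pointing down it reaches from about 0.375 to 0.975 m from the base axis. Payload 3.8 kg.
Tool frame: the origin (TCP) lies midway between the tips of the shut fingers; the grasp point (between the pads) lies 19 mm behind it; z points along the fingers, y is the line along which they close (so a half turn about z gives the same grasp; the last joint's range is limited). The gripper opens to 88 mm and grips with 3 to 60 N. Pads are 18 mm wide; open, the fingers measure 123 mm over their backs; the gripper's body (75 mm by 187 mm) begins 45 mm behind the grasp point.
Start: joints at [1.074, 0.264, 1.604, -0, 1.274, -0.037], TCP at [0.3, 0.605, 0.239] pointing down, gripper open.
Joint ranges: [-2.63, 2.63], [-0.94, 2.18], [0.31, 2.57], [-1.31, 4.45], [0, 2.66], [-2.55, 2.55]. Speed limits (rad/s): [2.57, 2.57, 3.14, 3.14, 3.14, 3.14].

### API

Orientations are given as a rotation vector (axis times angle).
In Python, from cell import manip, inverse_kinematics, cams, order gives the robot as it stands. Calls block until the motion is done:
- manip.move_pose(position, orientation): joint-space move of the TCP to a pose.
- manip.move_linear(position, rate=0.15, rot=None): straight line of the TCP; rot=None keeps the orientation; rate is the mean speed in m/s.
- manip.set_joints(angles): joint-space move.
- manip.set_gripper(opening, force=None): finger opening in m; force is the grip in N (None keeps the last); returns when the fingers have stopped.
- manip.dwell(seconds).
- inverse_kinematics(position, orientation): joint angles nearest the present ones, or None.
- manip.state(): the state.
- cams.capture(name): name is "side" or "top"; returns a dict with "image" (400x640x3 uint8, blue, green, red), "z_map" (400x640 float32, m along the optical axis (not along the pixel's ray), 0 where there is no reading), "intrinsics" (3x3 intrinsics, pixels), "k1" (the pictures are not rectified: a ray, as slopes to the right and down, at radius r is drawn at 1 + k1 r^2 times it, then the intrinsics apply), "position" and "orientation" of the camera in the world. Camera axes: x right, y down, z forward; pixel columns grow to the right and rows downward; lengths in m; the calibration is good to about 2 mm. A picture is of the moment at which its call begins.
A pose or a line that the arm cannot do raises manip.IKError and nothing moves.
- order.close_job(): hands the job in; it is judged then, once.
The state is a dict: "clock": time; "joint_pos": joint angles; "joint_velocities": joint speeds; "tau": joint torques, N m; "tool_pos": TCP position; "tcp_rot": TCP orientation; "contact_force": force on the tool from outside, world axes, zero at the start; "moment": the same for the moment, N m; "gripper_width": finger opening in m; "grasp_force": force on a finger pad.
Only numpy, scipy, OpenCV 4.12 (cv2) and the standard library are available. Lean on these libraries where they do the work, as an engineer would, in place of code of your own. Each camera call takes 0.05 s, during which the arm holds its last target. There are 200 camera calls.

### The job

Load every rinsed clay tag into the drying tray, one to a bay, lying flat and square on the bay floor with its tab towards the tray's orange edge. Once they are all in, slide the guard off the air regulator, turn the knob so that its white pointer meets the orange mark, and slide the guard fully back over the knob. Do not disturb the tub, pencil case or bottle.

Things in the scene. Friction and masses are not known exactly. Their poses are not given: they have to be found in the camera images.
- tag1: fired clay tag, both faces alike: a block 46 (along its x) x 28 (y) x 20 mm thick (z) with a blue panel on each face, and a tab 13 mm wide that sticks out 14 mm from the +x end, same thickness; 50 to 85 g; origin at the centre of the block (10 mm above what it lies on), x points to the tab. May be absent
- tag2: fired clay tag, both faces alike: a block 46 (along its x) x 28 (y) x 20 mm thick (z) with a blue panel on each face, and a tab 13 mm wide that sticks out 14 mm from the +x end, same thickness; 50 to 85 g; origin at the centre of the block (10 mm above what it lies on), x points to the tab. May be absent
- tag3: fired clay tag, both faces alike: a block 46 (along its x) x 28 (y) x 20 mm thick (z) with a blue panel on each face, and a tab 13 mm wide that sticks out 14 mm from the +x end, same thickness; 50 to 85 g; origin at the centre of the block (10 mm above what it lies on), x points to the tab. May be absent
- tag4: fired clay tag, both faces alike: a block 46 (along its x) x 28 (y) x 20 mm thick (z) with a blue panel on each face, and a tab 13 mm wide that sticks out 14 mm from the +x end, same thickness; 50 to 85 g; origin at the centre of the block (10 mm above what it lies on), x points to the tab. May be absent
- tag5: fired clay tag, both faces alike: a block 46 (along its x) x 28 (y) x 20 mm thick (z) with a blue panel on each face, and a tab 13 mm wide that sticks out 14 mm from the +x end, same thickness; 50 to 85 g; origin at the centre of the block (10 mm above what it lies on), x points to the tab. May be absent
- tag1_tab (a point): middle of the tab's outer end on tag1, 37 mm from the block's centre
- tag2_tab (a point): middle of the tab's outer end on tag2, 37 mm from the block's centre
- tag3_tab (a point): middle of the tab's outer end on tag3, 37 mm from the block's centre
- tag4_tab (a point): middle of the tab's outer end on tag4, 37 mm from the block's centre
- tag5_tab (a point): middle of the tab's outer end on tag5, 37 mm from the block's centre
- tray: fixed grey tray, origin on the table under the middle of its five bays; bay centres at y = -112, -56, 0, 56, 112 mm, x = 0; a bay is 78 (x) x 52 mm inside, its floor 8 mm above the table; rims and 4 mm ribs rise 6 mm above the floor. Orange edge strip along the -x side; blue manifold 45 mm high along +x (x = 43 to 83 mm). A tag, tab to the orange edge, is centred with its origin at x = +7 mm
- regulator: fixed grey box 100 (x) x 175 (y) x 30 mm high, the air regulator; origin on the table under the knob's axis, the box runs from y = -130 to +45 mm; the guard slides along its y
- knob (a joint): angle of the black knob about the vertical through the regulator's origin, rad, 0 to 3.2, growing clockwise from above; at 0 the pointer points to the regulator's +y, at pi/2 to its +x. Stays where left; turning takes 0.05 N m. Base disc 46 mm across; grip: a bar 44 long x 12 mm wide, 38 to 62 mm above the table, lying along the pointer's direction
- pointer (a point): tip of the knob's white pointer, 30 mm from its axis, 34 mm above the table
- mark_tip (a point): the orange mark on the white dial, 30 mm from the knob's axis, fixed during a run; the knob must be turned clockwise to bring the pointer over it
- guard (a joint): position of the guard, m: 0 = fully over the knob, 0.09 = fully clear of it, slid to the regulator's -y. It is a clear roof 78 (x) x 60 mm (y), 66 to 70 mm above the table, on red side walls, and stays where it is left; sliding takes 2 N
- guard_grip (a point): top middle of the red grip ridge on the guard: 44 (regulator's x) x 12 mm (y), rising from 70 to 94 mm above the table; the point is at 94 mm
- tub: bystander: white open tub, 120 mm across, 100 mm high; origin under its centre
- pencil_case: bystander: blue pencil case 75 x 190 x 55 mm; origin under its centre
- water_bottle: bystander: mauve bottle 68 mm across, 200 mm high; origin under its centre
Things that resemble listed ones, but are neither listed nor needed, are in the scene too. Leave any green or turquoise look-alike of the tag1 alone.

How it is judged:
By the outcome, as a careful person would: the job done as asked, in the order asked, and still so for the second after the job is handed in, with the robot touching nothing.
Of tag1, tag2, tag3, tag4, tag5 only 4 to 5 are there at a start; the rules pass over those that are not, and their reading is None.
At some moment in a run one of tag1, tag2, tag3, tag4, tag5 may be knocked a few centimetres aside while the robot is not near it.
Once in a run the grip may slacken for a moment while it holds something.
It also fails if it takes over 210 s, if anything falls off the work surface, if the arm or the gripper's body presses on something with over 40 N, if the wrist force passes 120 N, or if a joint passes its speed limit or range.

## Working session

There is one attempt and no reset: what is moved stays moved. The work goes in short steps, each a Python script; the robot and the scene stay as the last script left them, time stands still between calls to the robot, and variables do not carry over. Pictures are saved under pics/ and viewed, at most 14 in all, crops included, and the job is handed in when it is done.

```bash
ls; mkdir -p pics; python3 - <<'E'
from cell import manip,cams
import cv2,numpy as np
for n in("top","side"):
    c=cams.capture(n); cv2.imwrite(f"pics/{n}0.png",c["image"]); np.savez(f"{n}0.npz",**c)
    print(n,c["intrinsics"],c["k1"],c["position"],c["orientation"])
print(manip.state())
E
```

```text
pics
top [[421.30385928   0.         318.79668572]
 [  0.         421.30385928 196.64033023]
 [  0.           0.           1.        ]] 0.013925676125731347 [0.1679271  0.05571899 1.56963811] [-2.10038451  2.16337752 -0.18231967]
side [[437.06791688   0.         314.76413763]
 [  0.         437.06791688 208.97499269]
 [  0.           0.           1.        ]] 0.014463090801299294 [ 0.15265705 -0.97819417  1.09257828] [-2.28839422  0.32590433 -0.12162016]
{'clock': 0.1, 'joint_pos': array([ 1.07410533e+00,  2.64673069e-01,  1.60523033e+00,  1.89797885e-05,
        1.27370142e+00, -3.69123312e-02]), 'joint_velocities': array([ 0.00023909, -0.00241317, -0.0020016 ,  0.00057669,  0.0010118 ,
        0.00085745]), 'tau': array([ 1.02919053e-03, -5.03619325e+01, -3.58069539e+01,  7.32018217e-02,
        2.32657220e-02, -5.59644150e-05]), 'tool_pos': array([0.29922929, 0.60433655, 0.23751954]), 'tcp_rot': array([-7.15757311e-01, -3.05840542e+00,  3.04083056e-03]), 'contact_force': array([-1.07235071,  0.12800537, -0.48409559]), 'moment': array([-0.00434651,  0.0104278 , -0.00246692]), 'grasp_force': 0.0, 'gripper_width': 0.08776923874575002}
```

View pics/top0.png

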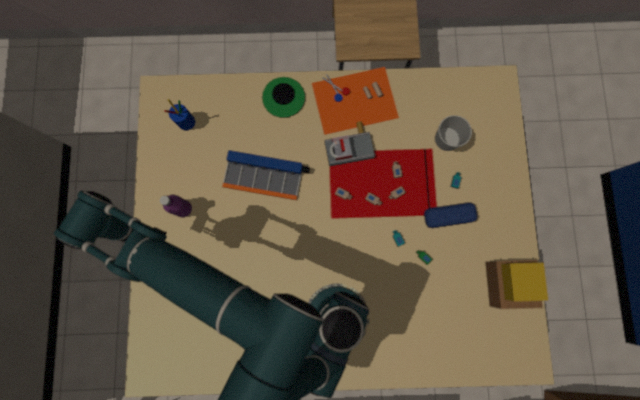

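View pics/side0.png

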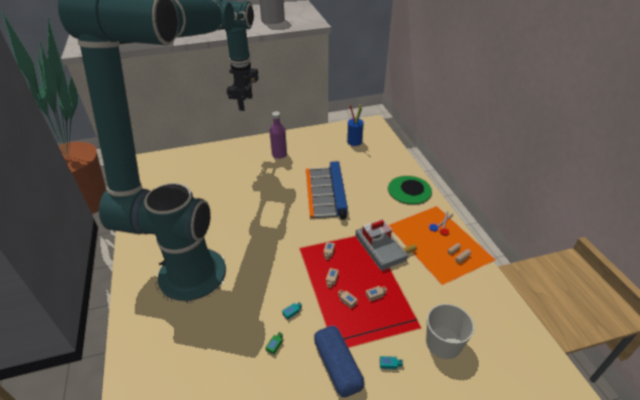

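Top view: tray near (265,175), regulator (350,150), and four white tags with blue panels on the red cloth at (397,171), (343,193), (373,198) and (396,193). The turquoise/green look-alikes are at (456,180), (398,238), (424,257). The side view agrees. I'll enlarge to check for a fifth.

```bash
cat > h.py <<'E'
import numpy as np,cv2
from scipy.spatial.transform import Rotation as R
def rays(c,uv):
    uv=np.asarray(uv,float).reshape(-1,2);K=c["intrinsics"];k1=float(c["k1"])
    d=(uv-[K[0,2],K[1,2]])/[K[0,0],K[1,1]]; s=d.copy()
    for _ in range(10): s=d/(1+k1*(s**2).sum(1,keepdims=True))
    return np.c_[s,np.ones(len(s))]
def rot(c):
    o=np.asarray(c["orientation"]); return R.from_rotvec(o).as_matrix()
def at_z(c,uv,z):   # pixel -> world on plane z
    d=rays(c,uv)@rot(c).T; p=np.asarray(c["position"]); return p+d*((z-p[2])/d[:,2])[:,None]
def world(c):       # full cloud HxWx3
    h,w=c["z_map"].shape; uv=np.stack(np.meshgrid(np.arange(w),np.arange(h)),-1).reshape(-1,2)
    p=(rays(c,uv)*c["z_map"].reshape(-1,1))@rot(c).T+c["position"]; p[c["z_map"].ravel()<=0]=np.nan
    return p.reshape(h,w,3)
def proj(c,P):
    q=(np.asarray(P).reshape(-1,3)-c["position"])@rot(c); s=q[:,:2]/q[:,2:]
    s=s*(1+float(c["k1"])*(s**2).sum(1,keepdims=True)); K=c["intrinsics"]
    return s*[K[0,0],K[1,1]]+[K[0,2],K[1,2]]
def warp(c,x0,x1,y0,y1,z,mm=1.0):  # ortho view at height z; row0=x1 (away up), col0=y1 (left)
    xs=np.arange(x1,x0,-mm/1e3); ys=np.arange(y1,y0,-mm/1e3); Y,X=np.meshgrid(ys,xs)
    m=proj(c,np.stack([X,Y,np.full_like(X,z)],-1)).astype(np.float32).reshape(X.shape+(2,))
    return cv2.remap(c["image"],m[...,0],m[...,1],cv2.INTER_CUBIC)
E
python3 - <<'E'
from h import *
import cv2
T=dict(np.load("top0.npz"));S=dict(np.load("side0.npz"))
for c in(T,S):
    W=world(c); print(at_z(c,[[0,0],[639,399]],0))
W=world(T)
for u,v in[(397,171),(343,193),(373,198),(396,193),(367,92),(377,90),(350,150),(265,175),(265,160),(453,133),(300,320),(410,205),(350,100),(200,240),(456,180)]: print(u,v,W[v,u].round(3))
# ortho of work area, 1px=1.2mm
a=warp(T,.35,.85,-.45,.45,.03,1.3); cv2.imwrite("pics/top_o.png",cv2.resize(a,(790,int(790*a.shape[0]/a.shape[1])))); print(a.shape)
b=S["image"][200:320,295:475]; cv2.imwrite("pics/side_c.png",cv2.resize(b,None,fx=4.4,fy=4.4,interpolation=cv2.INTER_CUBIC))
E
```

```text
[[ 1.28967581  1.32608825  0.        ]
 [-0.30236971 -1.03137041  0.        ]]
[[-1.2635398   3.28939761  0.        ]
 [ 1.03857072 -0.71866128  0.        ]]
397 171 [ 0.524 -0.245  0.021]
343 193 [ 0.447 -0.039  0.014]
373 198 [ 0.423 -0.149  0.026]
396 193 [ 0.44  -0.236  0.021]
367 92 [ 0.846 -0.149  0.013]
377 90 [ 0.848 -0.186  0.025]
350 150 [ 0.599 -0.068  0.065]
265 175 [0.528 0.254 0.002]
265 160 [0.576 0.249 0.044]
453 133 [ 0.672 -0.473  0.004]
300 320 [0.081 0.094 0.799]
410 205 [ 0.397 -0.29  -0.002]
350 100 [ 0.82  -0.082  0.002]
200 240 [0.288 0.498 0.   ]
456 180 [ 0.482 -0.463  0.024]
(385, 693, 3)
```

View pics/top_o.png

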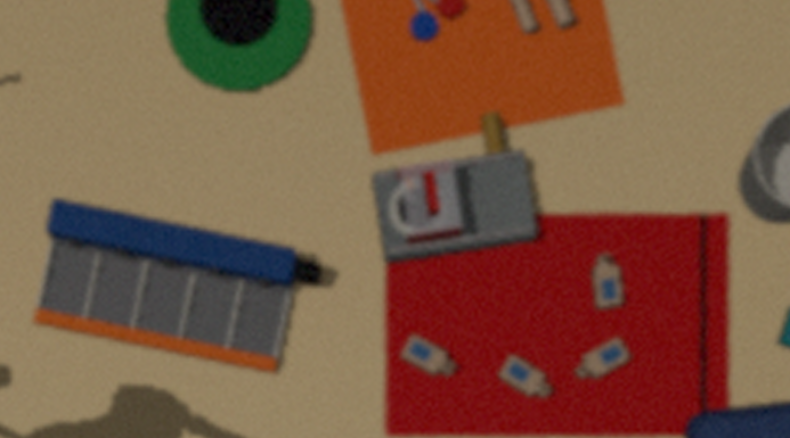

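View pics/side_c.png

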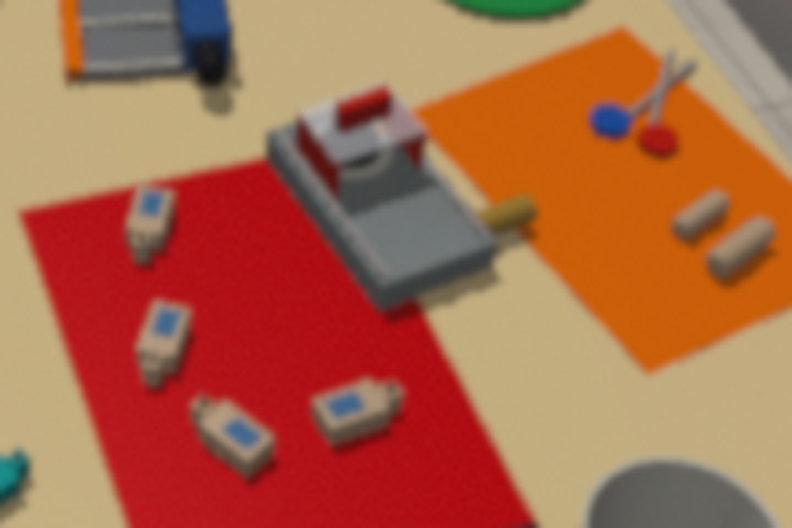

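Exactly four tags are visible: ortho pixels (428,355), (525,377), (603,358), (608,283). The two items on the orange mat are plain cylinders. The guard, with its red ridge, is over the knob. Next I fit the models to image edges in both cameras.

```bash
cat > fit.py <<'E'
from h import *
from scipy.optimize import minimize
from scipy.ndimage import map_coordinates
TAG=np.array([[-23,-14],[23,-14],[23,-6.5],[37,-6.5],[37,6.5],[23,6.5],[23,14],[-23,14]])/1e3
def rect(x0,x1,y0,y1): return np.array([[x0,y0],[x1,y0],[x1,y1],[x0,y1]])
def poly(p,n=15):
    q=np.roll(p,-1,0); t=(np.arange(n)+.5)/n
    return np.concatenate([a+(b-a)*t[:,None] for a,b in zip(p,q)])
def place(p,x,y,th,z):
    c,s=np.cos(th),np.sin(th); return np.c_[p@np.array([[c,s],[-s,c]])+[x,y],np.full(len(p),z)]
def grads(c,sig):
    im=cv2.GaussianBlur(c["image"].astype(np.float32),(0,0),sig)
    return np.sqrt(sum((cv2.Sobel(im,cv2.CV_32F,*d)**2).sum(2) for d in((1,0),(0,1))))
def fit(cs,model,p0,step,sigs=(2,.8)):
    p=np.array(p0,float)
    for sg in sigs:
        G=[grads(c,sg) for c in cs]
        def f(q):
            P=model(q); return -sum(map_coordinates(g,proj(c,P).T[::-1],order=1,mode="nearest").mean()/g.std() for c,g in zip(cs,G))
        best=None
        for s in(1,-1):
            sim=np.vstack([p]+[p+s*e for e in np.diag(step)])
            r=minimize(f,p,method="Nelder-Mead",options=dict(initial_simplex=sim,xatol=1e-5,fatol=1e-5,maxiter=2000))
            if best is None or r.fun<best.fun: best=r
        p=best.x; step=np.array(step)/2
    return p,best.fun
tagm=lambda z=.02:(lambda q:place(poly(TAG),*q,z))
def draw(c,cr,k,models):
    u0,v0,u1,v1=cr; im=cv2.resize(c["image"][v0:v1,u0:u1],None,fx=k,fy=k,interpolation=cv2.INTER_CUBIC)
    for P in models:
        for a in proj(c,P): cv2.circle(im,tuple(int(t) for t in (a-[u0,v0]+.5)*k),1,(0,255,0),-1)
    return im
E
cat > fit0.py <<'E'
from fit import *
T=dict(np.load("top0.npz"));S=dict(np.load("side0.npz"))
i2w=lambda u,v:(.85-v*1.3e-3*693/790,.45-u*1.3e-3*693/790)
tags=[((428,355),(452,372)),((522,374),(548,392)),((606,356),(580,374)),((608,288),(604,258))]
out=[]
ov=[]
for b,t in tags:
    B=np.array(i2w(*b));D=np.array(i2w(*t))-B; p0=[*B,np.arctan2(D[1],D[0])]
    ps=[fit(cs,tagm(),p0,[.006,.006,.15]) for cs in([T,S],[T],[S])]
    print([p[0].round(4).tolist()+[round(p[1],2)] for p in ps]); out.append(ps[0][0]); ov.append(tagm()(ps[0][0]))
def traym(q): return np.concatenate([place(poly(rect(.043,.083,-q[3],q[3]),40),*q[:3],.045)])
for cs in([T,S],[T],[S]):
    r=fit(cs,traym,[.525,.262,-.2,.142],[.006,.006,.05,.004]);print("tray",r)
    if len(cs)==2: tr=r[0]
def regm(q): return place(poly(rect(-.05,.05,-.13,.045),40),*q[:3],.03)
for cs in([T,S],[T],[S]):
    r=fit(cs,regm,[.61,-.035,.14],[.006,.006,.05]);print("reg",r)
    if len(cs)==2: rg=r[0]
def ridge(q): return place(poly(rect(-.022,.022,-.006-q[0],.006-q[0])),*rg,.094)
for cs in([T,S],[T],[S]): 
    r=fit(cs,ridge,[.0],[.006]);print("guard",r)
    if len(cs)==2: gd=r[0]
ribs=[place(poly(rect(-.039,.039,y-.026,y+.026)),*tr[:3],.014) for y in(-.112,-.056,0,.056,.112)]
np.savez("poses.npz",tags=out,tray=tr,reg=rg)
a=draw(T,(215,130,415,215),4,ov+[traym(tr),regm(rg),ridge(gd)]+ribs)
cv2.imwrite("pics/ov.png",a)
E
python3 fit0.py
```

```text
[[0.4482, -0.0339, -2.1309, np.float64(-6.81)], [0.4473, -0.0334, -2.0681, np.float64(-3.37)], [0.4498, -0.0341, -2.23, np.float64(-3.48)]]
[[0.4242, -0.1457, -2.1909, np.float64(-6.98)], [0.4235, -0.1454, -2.1652, np.float64(-3.37)], [0.4248, -0.1458, -2.2079, np.float64(-3.63)]]
[[0.445, -0.2435, 2.1148, np.float64(-6.89)], [0.4439, -0.243, 2.076, np.float64(-3.29)], [0.4459, -0.2435, 2.1382, np.float64(-3.63)]]
[[0.5268, -0.2444, 0.1464, np.float64(-6.91)], [0.526, -0.2441, 0.1834, np.float64(-3.38)], [0.528, -0.2446, 0.0739, np.float64(-3.64)]]
tray (array([ 0.50654291,  0.25166294, -0.21050732,  0.15509964]), np.float64(-7.941102027893066))
tray (array([ 0.50534189,  0.25203385, -0.21212555,  0.15481232]), np.float64(-4.2439799308776855))
tray (array([ 0.51087279,  0.26394613, -0.20066565,  0.14201065]), np.float64(-3.9291625022888184))
reg (array([ 0.60961133, -0.02540953,  0.17684126]), np.float64(-5.594176292419434))
reg (array([ 0.6073762 , -0.02510747,  0.16240188]), np.float64(-2.710833787918091))
reg (array([ 0.60430201, -0.04830283,  0.13716708]), np.float64(-2.937319040298462))
guard (array([0.01273828]), np.float64(-8.309030532836914))
guard (array([0.01177734]), np.float64(-3.5955309867858887))
guard (array([0.01458984]), np.float64(-4.835305213928223))
```

View pics/ov.png

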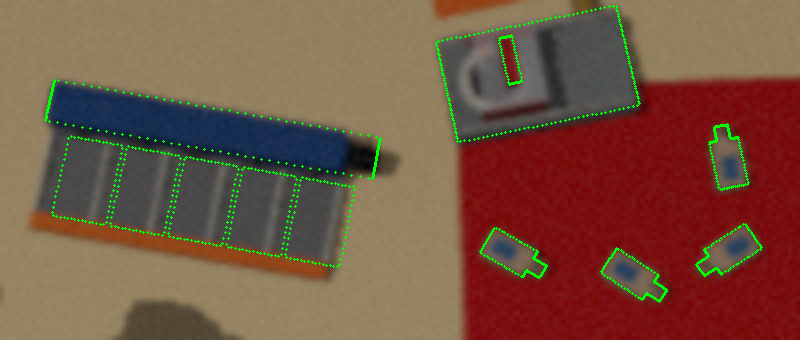

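Tags fit well. The tray fit was pulled sideways by the connector at (360,155), so I'll constrain its length. I also need to sort out the regulator's y.

```bash
cat > fit1.py <<'E'
from fit import *
T=dict(np.load("top0.npz"));S=dict(np.load("side0.npz"))
tray=lambda q:np.concatenate([place(poly(rect(.043,.083,-.142,.142),40),*q[:3],.045)]+[place(poly(rect(-.039,.039,y-.026,y+.026)),*q[:3],.014) for y in(-.112,-.056,0,.056,.112)])
for cs in([T,S],[T],[S]):
    r=fit(cs,tray,[.508,.262,-.2],[.005,.008,.05]);print("tray",r)
    if len(cs)==2: tr=r[0]
def regm(q): return np.concatenate([place(poly(rect(-.05,.05,-.13,.045),40),*q[:3],.03),place(poly(rect(-.022,.022,-.006-q[3],.006-q[3])),*q[:3],.094)])
for p0 in([.609,-.027,.17,.01],[.606,-.045,.14,0]):
  for cs in([T,S],[T],[S]):
    r=fit(cs,regm,p0,[.006,.006,.05,.006],(1.2,.8));print("reg",r)
    if len(cs)==2: rg=r[0] if p0[3]>0 else rg
d=dict(np.load("poses.npz")); d["tray"]=tr; d["reg"]=rg; np.savez("poses.npz",**d)
an=np.linspace(0,6.28,60); disc=place(.03*np.c_[np.cos(an),np.sin(an)],*rg[:3],.034)
A=draw(T,(215,130,385,190),4,[tray(tr),regm(rg),disc])
B=draw(S,(290,155,420,280),6,[tray(tr),regm(rg),disc])
B=B[:, :800]; k=800/B.shape[1]
cv2.imwrite("pics/ov1.png",A); cv2.imwrite("pics/ov2.png",cv2.resize(B,(600,577)))
E
python3 fit1.py
```

```text
tray (array([ 0.51098168,  0.2638674 , -0.20383614]), np.float64(-5.684652805328369))
tray (array([ 0.51025664,  0.26380447, -0.20353065]), np.float64(-2.7325072288513184))
tray (array([ 0.51157842,  0.26411601, -0.2035644 ]), np.float64(-2.972562313079834))
reg (array([ 0.6093579 , -0.0255176 ,  0.17920494,  0.01261401]), np.float64(-6.335666656494141))
reg (array([ 0.6075923 , -0.02509548,  0.16076879,  0.01231832]), np.float64(-2.963592529296875))
reg (array([ 0.61070236, -0.02591694,  0.17762837,  0.01371077]), np.float64(-3.482508420944214))
reg (array([ 6.10011578e-01, -3.80091759e-02,  2.20356350e-01,  2.22913383e-04]), np.float64(-5.823424339294434))
reg (array([ 0.60935188, -0.03596312,  0.16445408,  0.00123077]), np.float64(-2.794715642929077))
reg (array([ 0.61371465, -0.04929368,  0.05227209, -0.00909314]), np.float64(-3.3978822231292725))
```

View pics/ov1.png

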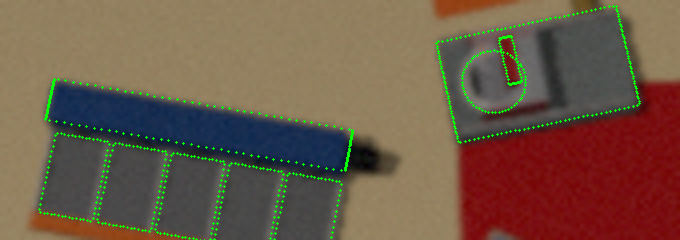

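View pics/ov2.png

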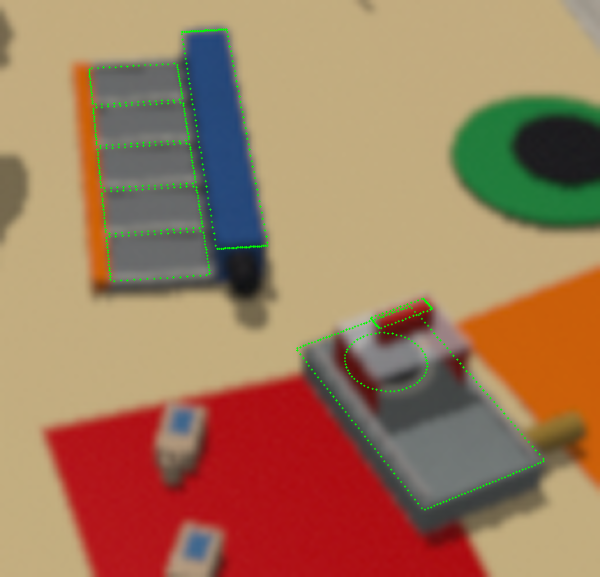

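The overlays now match: tray (0.511, 0.264, yaw −0.204), with bays and manifold aligned, and regulator about (0.609, −0.0255, yaw 0.17). I'll pick the first tag.

```bash
cat > pp.py <<'E'
from fit import *
from cell import manip,inverse_kinematics,cams
d=dict(np.load("poses.npz")); TR=d["tray"]
down=lambda y:(R.from_euler("z",y)*R.from_euler("x",np.pi)).as_rotvec()
def loc(o,x,y):
    c,s=np.cos(o[2]),np.sin(o[2]); return np.array([o[0]+c*x-s*y,o[1]+s*x+c*y])
def see(): return [cams.capture(n) for n in("top","side")]
def find(p0,cs=None):
    cs=cs or see(); best=([*p0],0)
    p,s=fit(cs,tagm(),p0,[.005,.005,.12],(1.2,.8)); 
    return p,s
def log(m):
    s=manip.state(); print(m,"t%.1f"%s["clock"],"w%.1f"%(s["gripper_width"]*1e3),"gf%.1f"%s["grasp_force"],"F",s["contact_force"].round(1),"tcp",s["tool_pos"].round(4))
def pick_place(tag,bay,hi=.10):
    q,sc=find(tag); print("tag",q.round(4),"moved mm",round(1e3*np.hypot(*(q-tag)[:2]),1),"score",round(sc,2))
    if sc>-5.5 or np.hypot(*(q-tag)[:2])>.008: print("STOP: moved?"); return False
    g=loc(q,.003,0); b=loc(TR,.007-.003,bay); opts=[]
    for k in(0,np.pi):
        A=inverse_kinematics([*g,.009],down(q[2]+k)); B=inverse_kinematics([*b,.017],down(TR[2]+np.pi+k))
        if A is not None and B is not None: opts.append((max(abs(A[5]),abs(B[5])),k))
    if not opts: print("no IK"); return False
    k=min(opts)[1]; ya=down(q[2]+k); yb=down(TR[2]+np.pi+k)
    manip.set_gripper(.05)
    manip.move_pose([*g,hi],ya); manip.move_linear([*g,.009],.12); log("down")
    manip.set_gripper(.0,20); log("grip")
    manip.move_linear([*g,hi],.15); log("lift")
    if manip.state()["gripper_width"]<.024: print("MISSED"); return False
    manip.move_pose([*b,hi],yb); log("over")
    if manip.state()["gripper_width"]<.024: print("LOST"); return False
    manip.move_linear([*b,.03],.15); manip.move_linear([*b,.0175],.04); log("placed")
    manip.set_gripper(.040); manip.move_linear([*b,hi],.15); 
    return True
def check(cs,bay):
    p,s=fit(cs,tagm(.028),[*loc(TR,.007,bay),TR[2]+np.pi],[.004,.004,.1],(1.2,.8))
    c,sn=np.cos(TR[2]),np.sin(TR[2]); e=p[:2]-loc(TR,.007,bay)
    print("bay",bay,"err mm",np.round(1e3*np.array([c*e[0]+sn*e[1],-sn*e[0]+c*e[1]]),1),"deg",round(np.degrees(p[2]-TR[2]-np.pi),1),"score",round(s,2))
E
python3 - <<'E'
from pp import *
log("start")
print(pick_place(d["tags"][0],-.112))
E
```

```text
start t0.1 w87.8 gf0.0 F [-1.1  0.1 -0.5] tcp [0.2992 0.6043 0.2375]
tag [ 0.4482 -0.0339 -2.1271] moved mm 0.0 score -6.75
down t4.2 w50.1 gf0.0 F [ 0.1  0.3 -0.4] tcp [ 0.4472 -0.0365  0.0095]
grip t4.7 w28.1 gf19.7 F [-0.7 -0.4  4.4] tcp [ 0.4472 -0.0366  0.0096]
lift t5.4 w27.8 gf19.7 F [ 0.7 -0.7 -0.8] tcp [ 0.4458 -0.0364  0.0992]
over t6.9 w27.8 gf19.7 F [ 0.2 -0.3 -0.4] tcp [0.4917 0.153  0.0993]
placed t7.9 w28.2 gf19.7 F [ 0.8 -1.   0.2] tcp [0.4925 0.1535 0.0176]
True
```

```bash
python3 - <<'E'
from pp import *
ok=pick_place(d["tags"][1],-.056)
print(ok)
manip.move_pose([.45,-.1,.2],down(-1.57) if inverse_kinematics([.45,-.1,.2],down(-1.57)) is not None else down(1.57))
cs=see(); cv2.imwrite("pics/t2.png",np.hstack([draw(cs[0],(220,140,420,215),3.99,[])])); cv2.imwrite("pics/s2.png",draw(cs[1],(290,150,440,320),3.5,[]))
for b in(-.112,-.056): check(cs,b)
E
```

```text
tag [ 0.4243 -0.1447 -2.24  ] moved mm 1.0 score -4.98
STOP: moved?
False
bay -0.112 err mm [2.7 6.3] deg 17.8 score -4.18
bay -0.056 err mm [  55.9 -106.6] deg -133.5 score -7.26
```

View pics/s2.png

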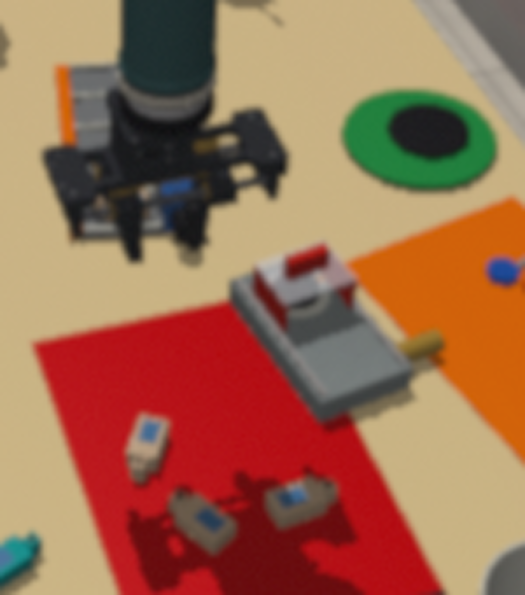

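The gripper hid the tray in that view and shadowed the tags; tag 2 is unmoved at (148,445). I'll use the start pose for looking.

```bash
cat >> pp.py <<'E'
HOME=[1.074,0.264,1.604,0,1.274,-0.037]
def home(): manip.set_joints(HOME); return see()
E
python3 - <<'E'
from pp import *
cs=home(); check(cs,-.112)
for t in d["tags"][1:]:
    q,s=find(t,cs); print(q.round(4),round(s,2))
print(pick_place(d["tags"][1],-.056))
cs=home()
for b in(-.112,-.056): check(cs,b)
for t in d["tags"][2:]:
    q,s=find(t,cs); print(q.round(4),round(s,2))
cv2.imwrite("pics/t3.png",np.vstack([draw(cs[0],(220,140,420,215),3.9,[]),draw(cs[1],(290,155,490,220),3.9,[])]))
log("end")
E
```

```text
bay -0.112 err mm [ 12.1 -15.8] deg -21.2 score -4.6
[ 0.4241 -0.1459 -2.1851] -6.93
[ 0.445  -0.2435  2.1167] -6.94
[ 0.5267 -0.2444  0.1502] -6.98
tag [ 0.4241 -0.1458 -2.1885] moved mm 0.1 score -6.95
down t18.0 w50.1 gf0.0 F [ 0.8  0.2 -0.1] tcp [ 0.423  -0.1484  0.0095]
grip t18.4 w28.0 gf19.6 F [-0.8  0.1  3.6] tcp [ 0.4229 -0.1485  0.0096]
lift t19.2 w27.9 gf19.6 F [-0.7 -0.4 -0.5] tcp [ 0.4216 -0.148   0.0992]
over t20.8 w28.0 gf19.7 F [ 0.5 -0.2 -0.7] tcp [0.5032 0.2076 0.0994]
placed t21.9 w28.0 gf19.7 F [0.4 0.4 0.4] tcp [0.5038 0.2083 0.0176]
True
bay -0.112 err mm [5.2 3.4] deg 14.0 score -4.53
bay -0.056 err mm [16.   3.2] deg 21.9 score -4.61
[ 0.445  -0.2435  2.1165] -6.95
[ 0.5268 -0.2444  0.1494] -6.95
end t25.0 w40.0 gf0.0 F [ 0.7 -0.9 -0.2] tcp [0.3001 0.604  0.238 ]
```

View pics/t3.png

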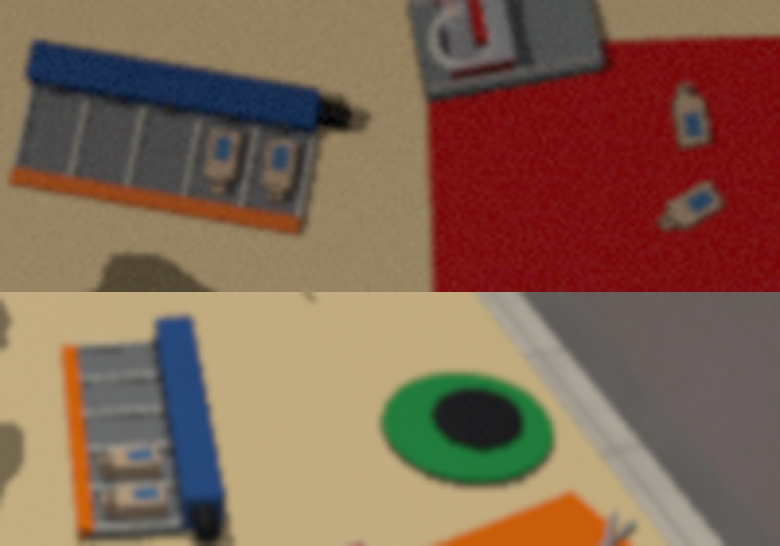

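Tags 1 and 2 lie flat in the bays at (280,165) and (222,158), tabs towards the orange edge (the fit is just confused by tray edges). Now the other two.

```bash
python3 - <<'E'
from pp import *
print(pick_place(d["tags"][2],0))
cs=home(); q,s=find(d["tags"][3],cs); print(q,s)
print(pick_place(d["tags"][3],.056))
cs=home()
cv2.imwrite("pics/t4.png",np.vstack([draw(cs[0],(220,140,420,215),3.9,[]),draw(cs[1],(290,150,490,220),3.9,[])]))
np.savez("top1.npz",**cs[0]);np.savez("side1.npz",**cs[1])
log("end")
E
```

```text
tag [ 0.4451 -0.2435  2.115 ] moved mm 0.0 score -6.91
down t29.4 w50.0 gf0.0 F [0.5 0.5 0. ] tcp [ 0.4441 -0.2412  0.0095]
grip t29.8 w27.6 gf19.9 F [-0.9 -0.5  4.1] tcp [ 0.4439 -0.2413  0.0097]
lift t30.6 w27.9 gf19.9 F [-0.2 -0.5 -1.2] tcp [ 0.4428 -0.2405  0.0992]
over t32.4 w27.7 gf19.9 F [-0.6  0.1 -0.7] tcp [0.5152 0.2621 0.0999]
placed t33.5 w27.4 gf19.9 F [0.7 0.6 0. ] tcp [0.5152 0.2632 0.0177]
True
[ 0.52684268 -0.24435394  0.14633003] -6.994274139404297
tag [ 0.5268 -0.2444  0.1408] moved mm 0.1 score -6.99
down t40.8 w50.1 gf0.0 F [ 0.2 -0.4  0.5] tcp [ 0.5304 -0.2443  0.0096]
grip t41.2 w27.6 gf20.0 F [ 0.5 -1.   3.8] tcp [ 0.5304 -0.2444  0.0098]
lift t42.0 w27.5 gf20.0 F [-0.8  0.6 -1. ] tcp [ 0.529  -0.2436  0.0991]
over t44.0 w0.7 gf0.0 F [ 0.2 -0.  -0.2] tcp [0.5265 0.3172 0.0998]
LOST
False
end t45.5 w0.4 gf0.0 F [ 0.8 -0.7  0.1] tcp [0.3006 0.6037 0.2378]
```

View pics/t4.png

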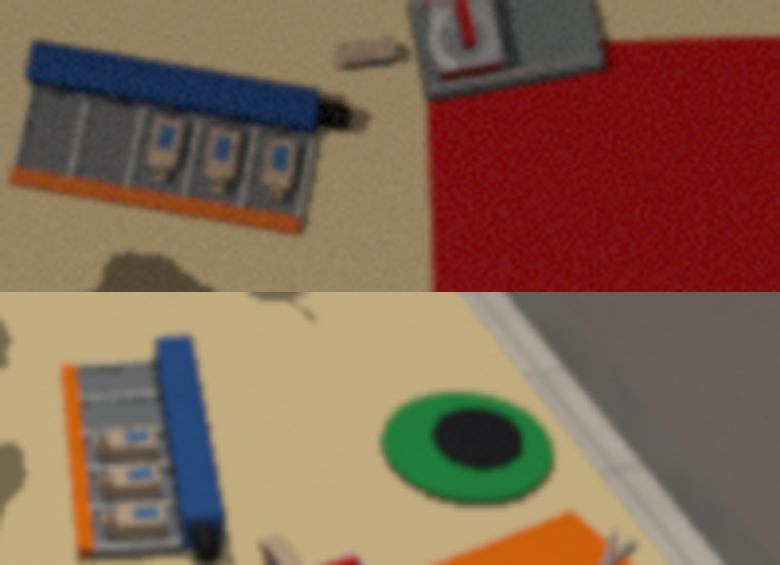

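Three tags are placed. The fourth was lost in transit and stands on its long edge at top pixel (314,154), between tray and regulator. The guard's ridge has also shifted a little, so I must carry higher. I'll measure both.

```bash
python3 - <<'E'
from pp import *
T=dict(np.load("top1.npz"));S=dict(np.load("side1.npz"))
W=world(T); print(W[148:159:2,308:322:2].reshape(-1,3)[:,2].round(3).reshape(6,-1))
p0=[*at_z(T,[[313,153.6]],.028)[0,:2],-1.5]
edge=lambda q:place(poly(rect(-.023,.023,-.010,.010),20),*q,.028)
for cs in([T,S],[T],[S]): r=fit(cs,edge,p0,[.005,.005,.12],(1.2,.8));print("edge",r); e=r[0] if len(cs)==2 else e
reg=d["reg"]
ridge=lambda q:place(poly(rect(-.022,.022,-.006-q[0],.006-q[0])),*reg[:3],.094)
print("guard",fit([T,S],ridge,[0.],[.006],(1.2,.8)),fit([T,S],ridge,[0.012],[.006],(1.2,.8)))
A=draw(T,(290,130,390,180),7.9,[edge(e),ridge([0])]); cv2.imwrite("pics/e1.png",A)
np.save("edge.npy",e)
E
```

```text
[[-0.002  0.005  0.004 -0.002 -0.004 -0.005 -0.   ]
 [ 0.005  0.002 -0.008  0.027  0.029  0.028  0.033]
 [ 0.018  0.026  0.027  0.028  0.029  0.021  0.022]
 [ 0.022  0.031  0.027  0.021  0.019  0.029  0.023]
 [ 0.018  0.012  0.017  0.012  0.01   0.008 -0.004]
 [-0.001    nan -0.001 -0.001 -0.004 -0.001 -0.003]]
edge (array([ 0.59229422,  0.06430256, -1.58637223]), np.float64(-4.634647369384766))
edge (array([ 0.59561703,  0.05169645, -1.35517704]), np.float64(-2.4005329608917236))
edge (array([ 0.66092568, -0.00459734, -1.07982614]), np.float64(-3.7577896118164062))
guard (array([0.00140625]), np.float64(-7.954960346221924)) (array([0.00140625]), np.float64(-7.954960346221924))
```

View pics/e1.png

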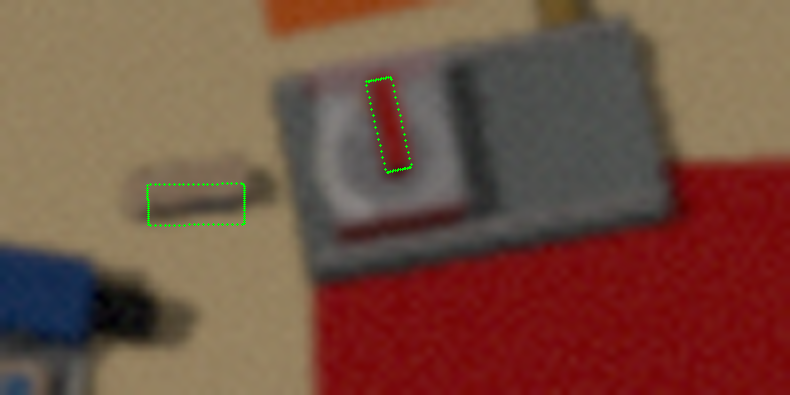

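The tag is on its edge (top at 28 mm), block centre near (188,180) in the crop, tab to the right. The guard is now at about 0 (ridge fit 1.4 mm). I'll refine the tag's pose from depth, which is more reliable than the fit here.

```bash
cat > dep.py <<'E'
from pp import *
def depth_pts(cs,x,y,zlo,zhi=.06):
    out=[]
    for c in cs:
        W=world(c).reshape(-1,3)
        with np.errstate(invalid="ignore"):
            m=(W[:,0]>x[0])&(W[:,0]<x[1])&(W[:,1]>y[0])&(W[:,1]<y[1])&(W[:,2]>zlo)&(W[:,2]<zhi)
        out.append(W[m])
    return out
E
python3 - <<'E'
from dep import *
cs=[dict(np.load("top1.npz")),dict(np.load("side1.npz"))]
reg=d["reg"]
for P in depth_pts(cs,(.555,.66),(.025,.13),.014):
    c,s=np.cos(reg[2]),np.sin(reg[2]); L=(P[:,:2]-reg[:2])@np.array([[c,-s],[s,c]])
    P=P[L[:,1]>.049]
    if len(P)<5: print(len(P)); continue
    print(len(P),P.mean(0).round(4),np.percentile(P[:,2],[10,50,90]).round(3),cv2.minAreaRect(P[:,:2].astype(np.float32)*1e3), P.min(0).round(3),P.max(0).round(3))
# sharper fits from several inits, top only + both, with tab lines
edge=lambda q:np.concatenate([place(poly(rect(-.023,.023,-.010,.010),20),*q,.028)])
res=[]
for dx in(0,.006,.012):
  for th in(-1.75,-1.6,-1.45):
    p0=[*at_z(cs[0],[[313.8,152.8]],.028)[0,:2],th]; p0[0]+=dx-.004
    p,s=fit(cs,edge,p0,[.003,.003,.06],(.8,)); res.append((s,p.round(4).tolist()))
for r in sorted(res)[:4]: print(r)
E
```

```text
100 [0.5969 0.0765 0.0275] [0.019 0.026 0.042] ((591.9747314453125, 90.63178253173828), (36.6527214050293, 103.01011657714844), 30.081832885742188) [0.556 0.042 0.014] [0.614 0.13  0.048]
95 [0.5916 0.0799 0.0308] [0.021 0.03  0.045] ((591.5731201171875, 89.33956146240234), (38.021305084228516, 98.15568542480469), 32.626914978027344) [0.555 0.043 0.014] [0.615 0.129 0.051]
(np.float64(-6.625288963317871), [0.6251, 0.0016, -1.383])
(np.float64(-6.495086669921875), [0.6353, 0.0184, 0.0764])
(np.float64(-6.495086669921875), [0.6353, 0.0184, 0.0764])
(np.float64(-5.843973159790039), [0.5978, 0.0271, -1.3063])
```

```bash
python3 - <<'E'
from dep import *
cs=[dict(np.load("top1.npz")),dict(np.load("side1.npz"))]
reg=d["reg"]; A=[]
for P in depth_pts(cs,(.574,.66),(.02,.11),.016,.04):
    c,s=np.cos(reg[2]),np.sin(reg[2]); L=(P[:,:2]-reg[:2])@np.array([[c,-s],[s,c]]); P=P[L[:,1]>.047]; A.append(P)
    print(len(P),P.mean(0).round(4),cv2.minAreaRect(P[:,:2].astype(np.float32)*1e3),np.percentile(P[:,:2],[3,97],axis=0).round(3).tolist())
    e,v=np.linalg.eigh(np.cov(P[:,:2].T)); print("axis",np.degrees(np.arctan2(v[1,1],v[0,1])).round(1),np.sqrt(12*e).round(3))
    h=P[P[:,2]>.023]; print("top part",len(h),h.mean(0).round(4),np.percentile(h[:,:2],[3,97],axis=0).round(3).tolist())
E
```

```text
82 [0.6029 0.0683 0.0254] ((602.99267578125, 70.25289916992188), (20.09410858154297, 57.54582595825195), 7.334920883178711) [[0.593, 0.043], [0.613, 0.096]]
axis 95.2 [0.021 0.056]
top part 52 [0.6043 0.0649 0.028 ] [[0.595, 0.042], [0.613, 0.084]]
71 [0.6017 0.0678 0.0281] ((603.1985473632812, 70.15615844726562), (22.479816436767578, 56.12275314331055), 6.484950542449951) [[0.592, 0.045], [0.614, 0.096]]
axis 94.4 [0.024 0.054]
top part 59 [0.603  0.0659 0.0298] [[0.593, 0.045], [0.614, 0.095]]
```

Both cameras agree: block centre about (0.603, 0.068), axis 95°, 20 mm wide, top at 28 mm. I'll tip it over towards the robot with the closed fingers, pushing near its top.

```bash
python3 - <<'E'
from dep import *
c=np.array([.603,.066]); n=np.array([-.996,-.09])
o=None
for y in(0,np.pi):
    yaw=np.arctan2(n[1],n[0])+np.pi/2+y
    q=inverse_kinematics([*(c-n*.045),.1],down(yaw))
    if q is not None and (o is None or abs(q[5])<o[0]): o=(abs(q[5]),yaw)
print(o); manip.set_gripper(0,20)
manip.move_pose([*(c-n*.045),.16],down(o[1])); manip.move_linear([*(c-n*.045),.024],.1); log("dn")
for s in np.arange(.035,.002,-.004):
    manip.move_linear([*(c-n*s),.024],.03); log("%.3f"%s)
manip.move_linear([*(c-n*.03),.05],.08); manip.move_linear([*(c-n*.03),.16],.15)
cs=home(); np.savez("top2.npz",**cs[0]);np.savez("side2.npz",**cs[1])
for P in depth_pts(cs,(.53,.66),(.025,.105),.008,.04):
    m=(P[:,0]>.574)|(P[:,1]<.075); P=P[m]
    print(len(P),P.mean(0).round(4),np.percentile(P,[3,50,97],axis=0).round(3).tolist())
    e,v=np.linalg.eigh(np.cov(P[:,:2].T)); print("axis",np.degrees(np.arctan2(v[1,1],v[0,1])).round(1),np.sqrt(12*e).round(3))
E
```

```text
(np.float64(0.020626478715302543), np.float64(1.6609130309963747))
dn t49.6 w0.3 gf0.0 F [ 0.7 -0.6 -0.1] tcp [0.6486 0.0701 0.025 ]
0.035 t50.0 w0.3 gf0.0 F [0.3 0.4 0.2] tcp [0.6377 0.0691 0.0241]
0.031 t50.3 w0.9 gf0.0 F [-1.  -1.1  0.4] tcp [0.6336 0.0688 0.0239]
0.027 t50.6 w0.5 gf0.0 F [ 0.5 -0.8  0.5] tcp [0.6296 0.0684 0.0239]
0.023 t50.9 w0.3 gf0.8 F [ 1.3 -0.2  0.6] tcp [0.6263 0.0681 0.0244]
0.019 t51.2 w0.3 gf3.0 F [2.9 0.  5.4] tcp [0.6238 0.0679 0.0256]
0.015 t51.5 w0.3 gf4.5 F [4.4 0.7 8.5] tcp [0.6213 0.0676 0.0268]
0.011 t51.8 w0.4 gf5.7 F [ 4.3  0.1 11.6] tcp [0.6184 0.0674 0.0278]
0.007 t52.0 w0.1 gf6.8 F [ 3.6  1.1 14.7] tcp [0.6152 0.0671 0.0287]
0.003 t52.3 w0.5 gf7.7 F [ 2.4  0.8 18.8] tcp [0.6113 0.0668 0.0293]
99 [0.6039 0.0669 0.0236] [[0.592, 0.03, 0.009], [0.602, 0.066, 0.024], [0.643, 0.096, 0.033]]
axis 109.3 [0.043 0.066]
86 [0.5992 0.0686 0.0249] [[0.566, 0.043, 0.008], [0.598, 0.069, 0.028], [0.614, 0.099, 0.035]]
axis 73.8 [0.045 0.057]
```

The fingertip rode up over the tag's edge and it didn't tip. Instead I'll grasp it across its thickness, carry it to the clear cloth, tilt about 41° past the balance point (35.5°) and let it roll flat.

```bash
python3 - <<'E'
from dep import *
c=np.array([.602,.066]); yaw=1.66
az=np.arctan2(-.16,.42); P=np.array([.42,-.16]); th=np.radians(41)
sol=None
for k in(0,np.pi):
  for sg in(1,-1):
    rr=(R.from_rotvec(down(az+np.pi/2+k))*R.from_euler("x",sg*th)).as_rotvec()
    a=inverse_kinematics([*c,.015],down(yaw+k)); b=inverse_kinematics([*P,.023],rr); e=inverse_kinematics([*P,.12],rr)
    print(k,sg,None if a is None else a[5].round(2),None if b is None else b.round(2),e is not None)
    if sol is None and a is not None and b is not None and e is not None: sol=(k,rr)
k,rr=sol
manip.set_gripper(.05); manip.move_pose([*c,.16],down(yaw+k)); manip.move_linear([*c,.015],.12)
manip.set_gripper(0,25); log("grip"); manip.move_linear([*c,.2],.15); log("lift")
if manip.state()["gripper_width"]<.017: raise SystemExit("missed")
manip.move_pose([*P,.2],down(az+np.pi/2+k)); manip.move_pose([*P,.12],rr); log("tilt")
manip.move_linear([*P,.023],.08); log("low")
manip.set_gripper(.027); log("rel")
tz=R.from_rotvec(rr).as_matrix()[:,2]
manip.move_linear(np.array([*P,.023])-tz*.06,.05); manip.move_linear(np.array([*P,.023])-tz*.06+[0,0,.1],.15)
cs=home(); np.savez("top2.npz",**cs[0]);np.savez("side2.npz",**cs[1])
for Q in depth_pts(cs,(.35,.5),(-.25,-.06),.010,.06):
    print(len(Q),Q.mean(0).round(4),np.percentile(Q,[3,50,97],axis=0).round(3).tolist())
    e,v=np.linalg.eigh(np.cov(Q[:,:2].T)); print("axis",np.degrees(np.arctan2(v[1,1],v[0,1])).round(1),np.sqrt(12*e).round(3))
log("end")
E
```

```text
0 1 -0.02 [-0.4   0.57  1.79 -0.02  1.49 -0.03] True
0 -1 -0.02 None False
3.141592653589793 1 None None False
3.141592653589793 -1 None None False
grip t61.2 w19.6 gf25.0 F [1.  1.1 1.9] tcp [0.6023 0.066  0.0153]
lift t62.6 w19.6 gf25.0 F [-0.3  0.2 -0.9] tcp [0.6011 0.0659 0.1986]
tilt t64.4 w19.4 gf25.0 F [-0.4 -0.7 -0.2] tcp [ 0.4207 -0.1594  0.1195]
low t65.8 w19.5 gf25.0 F [ 0.6 -0.2 -0.2] tcp [ 0.4204 -0.1602  0.0235]
rel t66.1 w27.2 gf0.0 F [ 0.2 -1.3  0.7] tcp [ 0.4202 -0.1601  0.0233]
107 [ 0.4147 -0.1538  0.0224] [[0.384, -0.192, 0.01], [0.415, -0.153, 0.024], [0.434, -0.124, 0.032]]
axis 77.1 [0.047 0.084]
125 [ 0.4126 -0.1611  0.0258] [[0.397, -0.187, 0.011], [0.413, -0.163, 0.028], [0.429, -0.125, 0.033]]
axis 76.8 [0.041 0.077]
end t71.2 w27.2 gf0.0 F [ 0.3 -0.9 -0.3] tcp [0.3004 0.6042 0.2384]
```

```bash
python3 - <<'E'
from dep import *
cs=[dict(np.load("top2.npz")),dict(np.load("side2.npz"))]
edge=lambda q:place(poly(rect(-.023,.023,-.010,.010),20),*q,.028)
for nm,m in(("flat",tagm()),("edge",edge)):
    res=[]
    for x in(.405,.418):
      for y in(-.153,-.163):
        for a in(-1.93,-1.75,-1.57,1.21): p,s=fit(cs,m,[x,y,a],[.006,.006,.12],(1.2,.8)); res.append((round(float(s),2),p.round(4).tolist()))
    print(nm,sorted(res)[:3])
A=draw(cs[0],(345,175,435,235),4.2,[]); B=draw(cs[1],(300,240,400,310),4.2,[])
h=min(A.shape[0],B.shape[0]); cv2.imwrite("pics/f.png",np.hstack([A[:h],B[:h]]))
E
```

```text
flat [(-7.39, [0.4147, -0.1589, 1.22]), (-7.39, [0.4147, -0.1589, 1.22]), (-7.39, [0.4147, -0.1589, 1.2207])]
edge [(-7.6, [0.4135, -0.1604, 1.2166]), (-7.6, [0.4135, -0.1603, -1.925]), (-7.6, [0.4135, -0.1603, -1.9249])]
```

View pics/f.png

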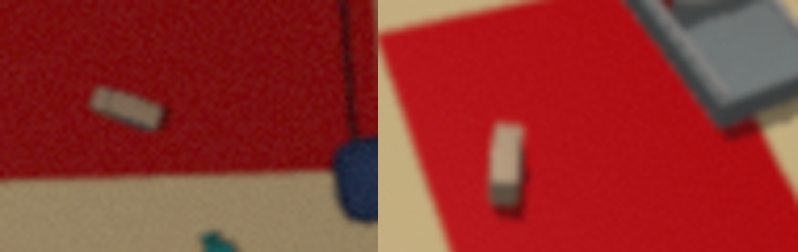

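The tag is still on edge at (.4135,−.160): both crops show a narrow 60×20 outline, with the tab end at +y. Withdrawing along the tool axis probably stood it back up. I'll repeat with the corner on the cloth, opening the fingers wide in steps while rising so the lower finger moves straight out from under it.

```bash
python3 - <<'E'
from dep import *
c=np.array([.4135,-.160]); yaw=1.217; th=np.radians(42)
P=np.array([.425,-.163]); az=np.arctan2(P[1],P[0]); rr=(R.from_rotvec(down(az+np.pi/2))*R.from_euler("x",th)).as_rotvec()
manip.set_gripper(.05); manip.move_pose([*c,.12],down(yaw)); manip.move_linear([*c,.015],.12)
manip.set_gripper(0,25); log("grip"); manip.move_linear([*c,.12],.15)
if manip.state()["gripper_width"]<.017: raise SystemExit("missed")
manip.move_pose([*P,.12],rr); manip.move_linear([*P,.028],.08)
z=.028
while z>.0185 and manip.state()["contact_force"][2]<3: z-=.001; manip.move_linear([*P,z],.02)
log("low"); w=.020
while w<.086:
    w=min(w+.006,.087); manip.set_gripper(w); z+=.003*np.sin(th)/np.sin(th)*.75; manip.move_linear([*P,z],.03)
log("open"); manip.move_linear([*P,z+.1],.15)
cs=home(); np.savez("top2.npz",**cs[0]);np.savez("side2.npz",**cs[1])
edge=lambda q:place(poly(rect(-.023,.023,-.010,.010),20),*q,.028)
for nm,m in(("flat",tagm()),("edge",edge)):
    res=[]
    for x in(.395,.415,.435):
        for a in(1.21,-1.93): p,s=fit(cs,m,[x,-.16,a],[.006,.006,.12],(2,1.2,.8)); res.append((round(float(s),2),p.round(4).tolist()))
    print(nm,sorted(res)[:3])
for Q in depth_pts(cs,(.35,.5),(-.25,-.06),.010,.06): print(len(Q),np.percentile(Q,[3,50,90],axis=0).round(3).tolist())
# blue panel check
for c_ in cs:
    I=c_["image"].astype(int); W=world(c_); m=(I[...,0]>I[...,2]+15)&(W[...,0]>.35)&(W[...,0]<.5)&(W[...,1]>-.25)&(W[...,1]<-.06); print("blue px",m.sum(),W[m].mean(0).round(4) if m.any() else "")
log("end")
E
```

```text
grip t76.0 w19.6 gf24.9 F [-0.6 -0.4  2.9] tcp [ 0.4137 -0.1601  0.0153]
low t81.4 w19.8 gf24.9 F [-0.2 -0.7  0.4] tcp [ 0.4251 -0.163   0.0181]
open t87.4 w85.9 gf0.0 F [-0.7 -0.2  0.6] tcp [ 0.4251 -0.163   0.0429]
flat [(-7.22, [0.4345, -0.1678, 1.2029]), (-7.22, [0.4345, -0.1678, 1.2029]), (-7.22, [0.4345, -0.1678, 1.203])]
edge [(-6.49, [0.4323, -0.1662, -2.1467]), (-6.49, [0.4323, -0.1662, -2.1467]), (-6.49, [0.4323, -0.1662, -2.1466])]
113 [[0.401, -0.189, 0.011], [0.435, -0.163, 0.019], [0.447, -0.143, 0.024]]
147 [[0.416, -0.194, 0.011], [0.434, -0.171, 0.021], [0.447, -0.146, 0.024]]
blue px 17 [ 0.4332 -0.1729  0.0198]
blue px 24 [ 0.4337 -0.1727  0.0208]
end t91.1 w86.3 gf0.0 F [-0.5  0.6 -0.3] tcp [0.3004 0.6042 0.2383]
```

It's flat now: height about 20 mm, blue panel visible, yaw 1.20. I'll pick and place it with a higher carry.

```bash
python3 - <<'E'
from dep import *
print(pick_place(np.array([.4345,-.1678,1.203]),.056,hi=.17))
cs=home()
# blue panel positions in tray frame, both cameras
c,s=np.cos(TR[2]),np.sin(TR[2])
for k in cs:
    I=k["image"].astype(int); m=((I[...,0]>I[...,2]+25)).astype(np.uint8)
    n,lab,st,ce=cv2.connectedComponentsWithStats(m)
    for i in range(1,n):
        if 5<=st[i,4]<60:
            p=at_z(k,[ce[i]],.028)[0,:2]-TR[:2]; L=np.array([c*p[0]+s*p[1],-s*p[0]+c*p[1]])*1e3
            if abs(L[0])<60 and abs(L[1])<150:
                uv=np.argwhere(lab==i)[:,::-1]; Q=at_z(k,uv,.028)[:,:2]; e,v=np.linalg.eigh(np.cov(Q.T)); print(st[i,4],L.round(1),"deg",round((np.degrees(np.arctan2(v[1,1],v[0,1])-TR[2])+90)%180-90,0))
A=draw(cs[0],(220,140,380,200),4.9,[]);B=draw(cs[1],(300,150,460,210),4.9,[]); cv2.imwrite("pics/t5.png",np.vstack([A,B]))
reg=d["reg"]; log("end")
np.savez("top3.npz",**cs[0]);np.savez("side3.npz",**cs[1])
E
```

```text
tag [ 0.4345 -0.1679  1.2025] moved mm 0.1 score -7.19
down t96.2 w49.8 gf0.0 F [-0.3 -0.7  0.2] tcp [ 0.4363 -0.1654  0.0097]
grip t96.6 w27.6 gf20.0 F [-1.1  0.6  3.2] tcp [ 0.4358 -0.1652  0.0094]
lift t97.8 w27.8 gf20.0 F [-0.5 -0.1 -1.2] tcp [ 0.4348 -0.1647  0.1689]
over t99.6 w28.2 gf20.0 F [-0.5  0.6 -0.7] tcp [0.5265 0.3169 0.1699]
placed t101.2 w27.5 gf20.0 F [ 0.2 -0.6 -0.8] tcp [0.5262 0.3179 0.0174]
True
14 [14. 56.] deg -5.0
12 [12.1  0.7] deg 3.0
11 [ 12.2 -55.9] deg -2.0
14 [  11.  -110.1] deg 4.0
8 [14.5 61.1] deg -6.0
8 [13.5  5.3] deg -5.0
10 [ 13.6 -52.7] deg 19.0
10 [  12.1 -108.8] deg 18.0
end t104.2 w39.7 gf0.0 F [ 0.2  0.1 -0.3] tcp [0.3006 0.6038 0.2381]
```

All four panels sit within about 2 mm of their bay centres and square (top camera). Now slide the guard off.

```bash
cat > reg.py <<'E'
from dep import *
RG=np.array([.609,-.0255,.170])
def slide(y0,y1,z,lim=9,step=.004):
    n=int(np.ceil(abs(y1-y0)/step))
    for y in np.linspace(y0,y1,n+1)[1:]:
        manip.move_linear([*loc(RG,0,y),z],.05); s=manip.state(); f=s["contact_force"]; fy=-np.sin(RG[2])*f[0]+np.cos(RG[2])*f[1]
        if abs(fy)>lim: print("stop at",round(y,4),"fy",round(fy,1)); break
    t=s["tool_pos"][:2]-RG[:2]; print("local",(t@np.array([[np.cos(RG[2]),-np.sin(RG[2])],[np.sin(RG[2]),np.cos(RG[2])]])).round(4),"fy",round(fy,1))
    return y
E
python3 - <<'E'
from reg import *
g=-.001
o=min((abs(q[5]),y) for y in(RG[2],RG[2]+np.pi) if (q:=inverse_kinematics([*loc(RG,0,g),.076],down(y))) is not None); print(o)
manip.set_gripper(.05); manip.move_pose([*loc(RG,0,g),.17],down(o[1])); manip.move_linear([*loc(RG,0,g),.076],.1); log("dn")
manip.set_gripper(0,25); log("grip")
y=slide(g,-.096,.076); log("slid")
manip.set_gripper(.05); manip.move_linear([*loc(RG,0,y),.17],.15)
cs=home(); np.savez("top4.npz",**cs[0]);np.savez("side4.npz",**cs[1])
A=draw(cs[0],(325,130,385,175),9,[place(.001*np.array([[0.,0]]),*RG,.04)]); cv2.imwrite("pics/k.png",A)
ortho=warp(cs[0],.55,.67,-.09,.04,.034,.4);ortho2=warp(cs[1],.55,.67,-.09,.04,.034,.4)
cv2.imwrite("pics/k2.png",cv2.resize(np.hstack([ortho,ortho2]),None,fx=1.2,fy=1.2)); log("end")
E
```

```text
(np.float64(1.3164973604619128), np.float64(0.17))
dn t108.2 w50.2 gf0.0 F [ 0.3  0.6 -0.1] tcp [ 0.6099 -0.0266  0.0768]
grip t108.8 w11.5 gf25.0 F [ 0.4 -3.   0.8] tcp [ 0.6094 -0.0271  0.0762]
stop at -0.096 fy 14.4
local [-0.0012 -0.0919] fy 14.4
slid t114.8 w11.6 gf25.0 F [-8.  13.2 11.2] tcp [ 0.6234 -0.1163  0.0761]
end t119.2 w49.9 gf0.0 F [-0.2 -0.4  0.1] tcp [0.3004 0.6043 0.2386]
```

View pics/k2.png

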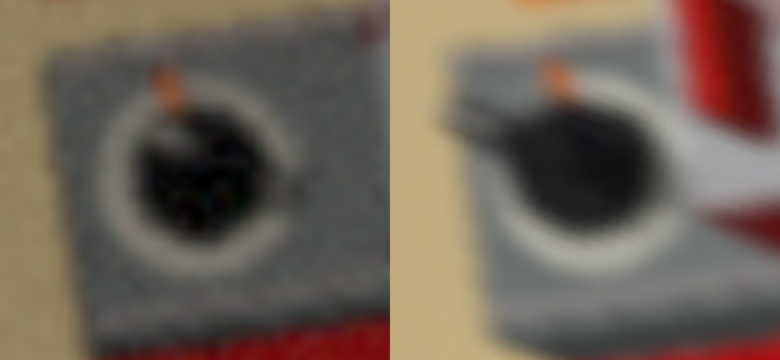

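The guard is fully clear (stopped at 92 mm). In the top half the dial centre is at (200,175) and the orange mark at (170,88), so the mark is at a knob angle of about 1.4 rad. The pointer isn't clear, so I'll measure bar, mark and pointer numerically.

```bash
cat > knob.py <<'E'
from reg import *
def polar(c,r,z,phis):  # colour mean over radii at knob angles
    P=[place(np.array([[rr*np.sin(p),rr*np.cos(p)] for rr in r]),*RG,z) for p in phis]
    uv=proj(c,np.concatenate(P)); I=c["image"].astype(float)
    v=np.stack([map_coordinates(I[...,k],uv.T[::-1],order=1) for k in range(3)],-1).reshape(len(phis),len(r),3); return v.mean(1)
def barpts(cs):
    out=[]
    c,s=np.cos(RG[2]),np.sin(RG[2])
    for P in depth_pts(cs,(.55,.67),(-.09,.04),.050,.075):
        L=(P[:,:2]-RG[:2])@np.array([[c,-s],[s,c]]); m=np.hypot(*L.T)<.034; out.append(np.c_[L[m],P[m,2]])
    return out
E
python3 - <<'E'
from knob import *
cs=[dict(np.load("top4.npz")),dict(np.load("side4.npz"))]
disk=lambda q:np.c_[.0365*np.cos(np.linspace(0,6.2,60))+q[0],.0365*np.sin(np.linspace(0,6.2,60))+q[1],np.full(60,.032)]
for L in barpts(cs):
    e,v=np.linalg.eigh(np.cov(L[:,:2].T)); a=v[:,1]; print(len(L),"mean",L.mean(0).round(4),"knob ang deg (mod180)",np.degrees(np.arctan2(a[0],a[1])).round(1),"ext",np.sqrt(12*e).round(4))
ph=np.radians(np.arange(0,360,10))
for c in cs:
    o=polar(c,np.arange(.026,.035,.001),.032,ph); sc=o[:,2]-o[:,0]; print("orange at",np.arange(0,360,10)[np.argsort(-sc)[:4]],sc.max())
    f=np.radians(np.arange(0,360,1)); o=polar(c,np.arange(.026,.034,.001),.032,f); w=np.clip(o[:,2]-o[:,0]-35,0,None); print("mark",np.degrees(np.angle((w*np.exp(1j*f)).sum())).round(1))
    for z,r in((.034,np.arange(.015,.023,.001)),):
        print("bright",polar(c,r,z,ph).mean(1).astype(int).tolist())
print("grid z")
from scipy.ndimage import median_filter
E
```

```text
43 mean [ 0.0015 -0.0002  0.0599] knob ang deg (mod180) 29.6 ext [0.0134 0.044 ]
48 mean [ 0.0003 -0.0046  0.0629] knob ang deg (mod180) 30.9 ext [0.0128 0.049 ]
orange at [ 80  90  70 100] 55.28201628924913
mark 84.1
bright [49, 50, 45, 39, 37, 51, 69, 73, 63, 45, 31, 27, 23, 19, 17, 19, 20, 19, 21, 22, 22, 26, 34, 45, 52, 53, 49, 50, 53, 58, 63, 65, 62, 58, 56, 54]
orange at [ 80  90 100  70] 41.091193844757896
mark 83.7
bright [53, 44, 36, 31, 30, 31, 31, 29, 27, 27, 29, 31, 32, 31, 30, 30, 31, 34, 38, 41, 46, 57, 69, 80, 95, 106, 112, 115, 114, 113, 111, 107, 102, 90, 77, 63]
grid z
```

Bar measured at 30° (44×13 mm, as specified), and the pointer range makes that the pointer direction. The mark is at about 84°. I'll refine the dial centre and mark in each camera before turning.

```bash
cat >> knob.py <<'E'
def markfit(c):
    a=np.linspace(0,2*np.pi,90)
    ring=lambda q:np.concatenate([np.c_[q[2]*np.cos(a)+q[0],q[2]*np.sin(a)+q[1],np.full(90,.031)]])
    p,s=fit([c],ring,[*RG[:2],.036],[.003,.003,.002],(1.2,.8))
    W=at_z(c,np.stack(np.meshgrid(np.arange(640),np.arange(400)),-1).reshape(-1,2),.031)[:,:2]
    I=c["image"].reshape(-1,3).astype(float); d_=np.hypot(*(W-p[:2]).T); m=(d_<.042)&(d_>.018)
    L=(W[m]-RG[:2]); w=np.clip(I[m][:,2]-I[m][:,0]-22,0,None); 
    lo=loc_inv(W[m]); w[(lo[:,1]<-.02)|(lo[:,0]<0)]=0
    t=(W[m]*w[:,None]).sum(0)/w.sum()-p[:2]
    return p,s,np.hypot(*t),np.degrees(np.pi/2-(np.arctan2(t[1],t[0])-RG[2]))
def loc_inv(W): 
    c,s=np.cos(RG[2]),np.sin(RG[2]); return (W-RG[:2])@np.array([[c,-s],[s,c]])
E
python3 - <<'E'
from knob import *
for n in("top4","side4"):
    c=dict(np.load(n+".npz")); p,s,r,a=markfit(c); print(n,"centre",p.round(4),round(s,2),"mark r",r.round(4),"ang",a.round(1))
E
```

```text
top4 centre [ 0.6121 -0.0273  0.0213] -5.46 mark r 0.0305 ang 79.2
side4 centre [ 0.648  -0.0585  0.0283] -4.16 mark r 0.0364 ang 44.5
```

```bash
python3 - <<'E'
from knob import *
a=np.linspace(0,2*np.pi,120)
for n in("top4","side4"):
    c=dict(np.load(n+".npz"))
    for r0 in(.032,.034,.036):
        ring=lambda q:np.c_[q[2]*np.cos(a)+q[0],q[2]*np.sin(a)+q[1],np.full(120,.031)]
        p,s=fit([c],ring,[.6105,-.0265,r0],[.0015,.0015,.001],(.8,))
        I=c["image"].astype(float); W=at_z(c,np.stack(np.meshgrid(np.arange(640),np.arange(400)),-1).reshape(-1,2),.032)[:,:2]
        lo=loc_inv(W); w=np.clip((I[...,2]-I[...,0]).ravel()-25,0,None); w[(np.hypot(lo[:,0]-.030,lo[:,1]-.004)>.012)]=0
        mk=(W*w[:,None]).sum(0)/w.sum(); t=mk-p[:2]
        print(n,p.round(4),round(s,2),"mark",mk.round(4),"r",np.hypot(*t).round(4),"ang",np.degrees(np.pi/2+RG[2]-np.arctan2(t[1],t[0])).round(1))
E
```

```text
top4 [ 0.6123 -0.0272  0.0213] -5.46 mark [ 0.6403 -0.0165] r 0.03 ang 79.0
top4 [ 0.6122 -0.026   0.0345] -1.92 mark [ 0.6403 -0.0165] r 0.0297 ang 81.1
top4 [ 0.6122 -0.026   0.0345] -1.92 mark [ 0.6403 -0.0165] r 0.0297 ang 81.1
side4 [ 0.6154 -0.0228  0.0224] -5.57 mark [ 0.6438 -0.0144] r 0.0297 ang 83.4
side4 [ 0.6154 -0.0228  0.0224] -5.57 mark [ 0.6438 -0.0144] r 0.0297 ang 83.3
side4 [ 0.6286 -0.0262  0.0338] -3.78 mark [ 0.6438 -0.0144] r 0.0192 ang 61.9
```

Taking the dial centre from the same images as the mark puts the mark at about 80±2°. I'll grip the bar and turn it there.

```bash
cat > turn.py <<'E'
from knob import *
C=np.array([.6105,-.0262])
yw=lambda f:RG[2]+np.pi/2-np.radians(f)
def turn(f0,f1,z=.044):
    manip.set_gripper(.036); manip.move_pose([*C,.17],down(yw(f0))); manip.move_linear([*C,z],.1); log("dn")
    manip.set_gripper(0,20); log("grip")
    for f in np.linspace(f0,f1,max(2,int(abs(f1-f0)/4)+1))[1:]: manip.move_pose([*C,z],down(yw(f)))
    manip.dwell(.3); log("turned"); x=R.from_rotvec(manip.state()["tcp_rot"]).as_matrix()[:,0]; print("knob now",np.degrees(RG[2]+np.pi/2-np.arctan2(x[1],x[0])).round(1),"moment",manip.state()["moment"].round(3))
    manip.set_gripper(.036); manip.move_linear([*C,.17],.1)
    return home()
E
python3 - <<'E'
from turn import *
cs=turn(30,80)
np.savez("top5.npz",**cs[0]);np.savez("side5.npz",**cs[1])
for L in barpts(cs):
    e,v=np.linalg.eigh(np.cov(L[:,:2].T)); a=v[:,1]; print(len(L),L.mean(0).round(4),"ang",np.degrees(np.arctan2(a[0],a[1])).round(1),np.sqrt(12*e).round(4))
o=[cv2.resize(warp(c,.585,.665,-.07,.02,.034,.2),None,fx=.88,fy=.88,interpolation=cv2.INTER_AREA) for c in cs]; cv2.imwrite("pics/k5.png",np.hstack(o)); print(np.hstack(o).shape)
# orange distribution before/after vs knob angle, per camera
f=np.arange(50,116,5)
for n,c in zip(("top4","side4"),cs):
    b=dict(np.load(n+".npz"))
    for nm,k in(("before",b),("after",c)):
        q=polar(k,np.arange(.024,.031,.001),.033,np.radians(f)); print(nm,(q[:,2]-q[:,0]).astype(int).tolist(),q.mean(1).astype(int).tolist())
log("end")
E
```

```text
dn t123.5 w36.2 gf0.0 F [-0.  -0.2 -0.6] tcp [ 0.6113 -0.0263  0.0449]
grip t124.0 w12.0 gf20.0 F [ 3.9 -1.7 -1.1] tcp [ 0.6116 -0.0265  0.0445]
turned t127.3 w11.9 gf20.0 F [ 5.8 -3.2 -1.1] tcp [ 0.6118 -0.0266  0.0445]
knob now 79.9 moment [-0.351 -0.634 -0.048]
41 [ 0.0019 -0.0001  0.0606] ang -99.1 [0.0124 0.0449]
73 [ 0.0011 -0.0031  0.0605] ang -98.6 [0.0142 0.048 ]
(353, 794, 3)
before [8, 9, 9, 11, 17, 30, 45, 51, 40, 26, 15, 9, 7, 7] [96, 98, 96, 92, 89, 85, 79, 74, 73, 73, 74, 76, 78, 77]
after [9, 9, 9, 9, 9, 9, 9, 8, 8, 7, 6, 6, 7, 7] [102, 99, 97, 95, 90, 78, 70, 67, 73, 76, 73, 74, 75, 76]
before [0, 0, 0, 0, 2, 9, 19, 25, 22, 15, 10, 6, 6, 6] [41, 46, 52, 54, 56, 57, 58, 63, 72, 84, 94, 101, 104, 105]
after [0, 0, 0, 0, 0, 0, 3, 4, 6, 6, 6, 6, 6, 6] [31, 26, 21, 18, 19, 25, 35, 48, 63, 79, 91, 98, 102, 102]
end t131.9 w36.1 gf0.0 F [-0.6  0.8  0.1] tcp [0.3005 0.6042 0.2385]
```

View pics/k5.png

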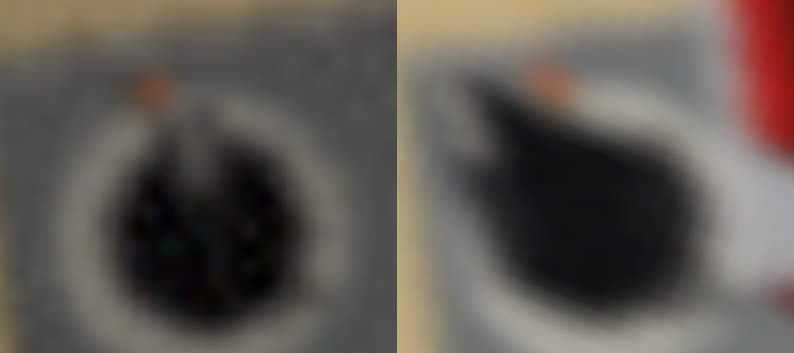

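The depth cloud shows the bar turned to 81°, and the gripper read 79.9°. Orange is visible just beyond the bar's end at (152,90), but parallax limits what the picture proves. I'll cross-check each camera's sideways bias against the guard ridge, whose position the arm measured by gripping it.

```bash
python3 - <<'E'
from knob import *
arm=np.array([.6234,-.1163]); ax=np.array([.6117,-.0266])
for v in("4","5"):
  for n in("top","side"):
    c=dict(np.load(n+v+".npz"))
    m=lambda q:place(poly(rect(-.022,.022,-.006,.006),25),*q,.094)
    p,s=fit([c],m,[.624,-.117,.17],[.003,.003,.04],(1.2,.8)); 
    b=loc_inv(p[None,:2])[0]-loc_inv(arm[None])[0]
    # orange centroid
    I=c["image"].astype(float); W=at_z(c,np.stack(np.meshgrid(np.arange(640),np.arange(400)),-1).reshape(-1,2),.032)[:,:2]
    lo=loc_inv(W); w=np.clip((I[...,2]-I[...,0]).ravel()-25,0,None); w[(np.hypot(lo[:,0]-.030,lo[:,1]-.004)>.012)]=0
    mk=(lo*w[:,None]).sum(0)/w.sum(); t=mk-loc_inv(ax[None])[0]; t2=t-[0,b[1]]
    print(n+v,"ridge",p.round(4),round(s,2),"bias local",(b*1e3).round(2),"ang raw",np.degrees(np.arctan2(t[0],t[1])).round(1),"corr",np.degrees(np.arctan2(t2[0],t2[1])).round(1),"r",np.hypot(*t2).round(4))
E
```

```text
top4 ridge [ 0.622  -0.1136  0.1594] -3.65 bias local [-0.94  2.94] ang raw 80.3 corr 85.9 r 0.03
side4 ridge [ 0.6201 -0.129   0.0945] -4.77 bias local [ -5.36 -11.92] ang raw 78.9 corr 61.2 r 0.0385
top5 ridge [ 0.6217 -0.1137  0.1404] -3.7 bias local [-1.23  2.85] ang raw 80.1 corr 84.7 r 0.0347
side5 ridge [ 0.6201 -0.129   0.0945] -4.77 bias local [ -5.36 -11.93] ang raw 79.3 corr 62.7 r 0.0409
```

With the arm-measured axis, both cameras put the mark at 79–80°, matching the knob's 79.9°. I'll close the guard until it meets its stop.

```bash
python3 - <<'E'
from reg import *
y0=-.0905; z=.076
manip.set_gripper(.05); manip.move_pose([*loc(RG,0,y0),.17],down(RG[2])); manip.move_linear([*loc(RG,0,y0),z],.1); log("dn")
manip.set_gripper(0,25); log("grip")
y=slide(y0,.012,z,lim=10,step=.004); log("slid")
manip.set_gripper(.05); manip.move_linear([*loc(RG,0,y),.17],.15)
cs=home(); np.savez("top6.npz",**cs[0]);np.savez("side6.npz",**cs[1])
m=lambda q:place(poly(rect(-.022,.022,-.006-q[0],.006-q[0])),*RG,.094)
for k in(cs,[cs[0]],[cs[1]]): print("guard",fit(k,m,[0.],[.005],(1.2,.8)))
c,s=np.cos(TR[2]),np.sin(TR[2]); k=cs[0]
I=k["image"].astype(int); n,lab,st,ce=cv2.connectedComponentsWithStats((I[...,0]>I[...,2]+25).astype(np.uint8))
for i in range(1,n):
    p=at_z(k,[ce[i]],.028)[0,:2]-TR[:2]; L=np.array([c*p[0]+s*p[1],-s*p[0]+c*p[1]])*1e3
    if 5<=st[i,4]<60 and abs(L[0])<60 and abs(L[1])<150: print("panel",L.round(1))
log("end")
E
```

```text
dn t136.2 w50.3 gf0.0 F [ 0.6 -0.   0.4] tcp [ 0.6251 -0.1149  0.0769]
grip t136.8 w11.9 gf25.0 F [-0.1 -1.5  1.5] tcp [ 0.6244 -0.1149  0.0762]
stop at 0.0041 fy -19.1
local [ 0.0013 -0.0014] fy -19.1
slid t142.8 w11.9 gf25.0 F [ 10.  -17.6  -5.6] tcp [ 0.6105 -0.0266  0.0762]
guard (array([0.00105469]), np.float64(-8.2030029296875))
guard (array([-7.8125e-05]), np.float64(-3.377932548522949))
guard (array([0.00345703]), np.float64(-5.001411437988281))
panel [14. 56.]
panel [11.5  0.8]
panel [ 11.4 -56.1]
panel [  11.3 -110.7]
end t146.9 w50.0 gf0.0 F [-0.3 -0.7  0.2] tcp [0.3004 0.6042 0.2386]
```

The guard travelled its full 90 mm back to the stop, and the tags haven't moved. Handing in.

```bash
python3 -c "
from cell import order
print(order.close_job())"
```

```text
the job is handed in; nothing more can be done
None
```

The job is handed in at about 147 s of the 210 s allowed: the four tags I could see are in their bays with tabs to the orange edge (tag 4 was lost in transit, probably striking and shifting the guard, then turned flat again), the knob reads 80° against a mark I measured at about 80° (±2°), and the guard is back at its stop.

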